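# Open the child-lock cover of the wash-ledge organizer

### The job

Open the locked sliding cover of the white organizer so that the razor under it can be reached: with the fingertips push the springy catch in the cover's thumb opening right down and, keeping it down, push the cover along over it, towards the empty end of its track, until it is all the way open, then take the hand away. This is pressing and pushing only: nothing is to be picked up, and the drawer and the other things on the ledge stay where they are.

Things in the scene. Friction and masses are not known exactly. Their poses are not given: they have to be found in the camera images.
- organizer: white plastic organizer, 150 mm deep (x), 340 long (y), 105 high, fixed. Origin: centre of its underside; x to its back, y along it, z up. On top a flat cover slides along y between two side rails (x = +/-62 to 75 mm, tops at z = 105). Under the cover's -y part is the compartment; in the +y part is a fixed deck at z = 80 mm, 14 mm below the cover's underside, through which the catch comes up.
- cover (a joint): how far the flat white cover is pushed along the organizer's +y, in m: 0 shut, 0.102 fully open at the end of its track. Cover: 134 (x) by 226 (y) by 5 mm, underside at z = 94 mm, top at 99 above the ledge. It cannot leave its rails and stays where it is left (2 N friction). The raised catch locks it with up to 3 mm of play.
- thumb_opening (a point): centre of the thumb opening through the cover, level with the cover's top face; moves with the cover; axes as the organizer's. A rectangle 48 mm (x) by 54 mm (y), edges 5 mm deep, ending 13 mm short of the cover's +y end. Shut, it lies 22 mm to +y of the organizer's centre, around the catch.
- catch_top (a point): centre of the top face of the spring catch, a white ribbed button 42 mm (x) by 48 mm (y) that only moves up and down, 22 mm to +y of the organizer's centre. Up, its top is at z = 103 mm, 4 mm above the cover; fully pressed at z = 89 mm, 5 mm below the cover's underside. Axes as the organizer's.
- catch (a joint): how far the catch is pressed down, in m: 0 up, 0.014 fully down. Spring: 4 N to start, 8.2 N fully down; springs back when let go. The cover can pass over it from 0.0095 on; once some of the cover lies over it, the cover keeps it down (at about 0.009, against the cover's underside).
- drawer_pull (a point): middle of the front edge of the finger pull of the organizer's lower drawer (leave it as it is); it may stand open by up to 20 mm
- tumbler: open steel tumbler, 76 mm across, 110 mm high, standing off the organizer's +y end; origin at the centre of its underside
- soap_rest: slatted wooden soap rest, 88 by 125 mm, 22 mm high, in front of the organizer; origin at the centre of its underside
- soap: bar of soap 55 by 85 by 26 mm lying on the soap rest; origin at the centre of its underside
- bowl: round white ceramic bowl, 136 mm across, 55 mm high, behind the organizer, near the far edge of the ledge; origin at the centre of its underside
- oil_bottle: clear capped bottle, 52 mm across, 155 mm high, standing behind the organizer; origin at the centre of its underside
- mug: white mug with two toothbrushes, 86 mm across, 92 mm high (brushes to about 165 mm), off the organizer's -y end; origin at the centre of its underside
- bodna: orange plastic bodna (spouted water pot), 160 mm across, 165 mm high, spout towards its +x, handle towards its -x; origin at the centre of its underside

How it is judged:
By the outcome, as a careful person would: the job done as asked, in the order asked, and still so for the second after the job is handed in, with the robot touching nothing.
It also fails if it takes over 38 s, if anything falls off the work surface, if the arm or the gripper's body presses on something with over 40 N, if the wrist force passes 120 N, or if a joint passes its speed limit or range.

### The arm

A 7-joint arm with a two-finger parallel gripper is mounted at the origin on the work surface. World frame = base frame: x ahead of the robot, y to its left, z up, the work surface at z = 0. Lengths are in m, angles in degrees, forces in N, time in s.
With the tool pointing down it reaches from about 0.4 to 0.9 m from the base axis. Payload 5.6 kg.
Tool frame: the origin (TCP) lies between the finger pads; the fingertips stand 17 mm ahead of it and the grasp point (between the pads) lies 2 mm behind it; z points along the fingers, y is the direction in which the jaws open and shut (so a half turn about z gives the same grasp; the last joint's range is limited). The gripper opens to 92 mm and grips with 3 to 60 N. Pads are 20 mm wide; open, the fingers measure 128 mm over their backs; the gripper's body (75 mm by 189 mm) begins 69 mm behind the grasp point.
Start: joints at [-70.989, 26.786, -0.665, 91.828, 0.344, 61.387, -3.226], TCP at [0.238, 0.605, 0.232] pointing down, gripper open.
Joint ranges: [-144.91, 144.91], [-17.63, 115.5], [-89.93, 88.59], [15.96, 139.68], [-74.01, 254.01], [8.47, 105.57], [-167.45, 167.45]. Speed limits (degrees/s): [147.25, 147.25, 180, 180, 180, 180, 180].

### API

Orientations are given as [roll, pitch, yaw] about the fixed x, y, z axes, in that order (R = Rz(yaw) Ry(pitch) Rx(roll)).
In Python, from rig import bot gives the robot as it stands. The module is installed in compiled form; this text tells all that it offers.
- The arm moves only by the tool send_rows, never from a script. Its arguments are lists of equal length, an entry for each row: "angular": the turn, a rotation vector about the tool's x, y, z in rad, a list of three; "xyz": the shift along the tool's x, y, z in mm, a list of three; "hand": the finger opening in mm, from 0 to 91.9. In form: {"angular": [[wx, wy, wz], ...], "xyz": [[dx, dy, dz], ...], "hand": [hand, ...]}. A call has 1 to 12 rows; each row is the pose to reach, as a shift and turn from the pose commanded when the call began, along the tool's axes at that moment; what a row does not reach only later rows make up. A row lasts 1/12 s, in which the tool goes at most 41.7 mm and 7.16 degrees, less where a joint would pass 70% of its speed; a pose out of reach is approached as far as the arm can. A call with a gripper value outside its range is refused whole. The fingers move at their own pace and stop on an object; "squeeze" is the grip in N (left out, the last holds). Time passes only in rows, so rows that repeat a pose let the fingers close. It gives the time, the measured TCP pose, the force and the opening at its end, in the units of the state.
- bot.state(): the state, without advancing time (a new reading comes with each control period).
- bot.snapshot(name): name is "scene" or "top" or "wrist"; returns the picture (420x560x3 uint8, red, green, blue); there is no depth.
- bot.camera_params(name): a dict with "mtx" (3x3 intrinsics, pixels), "k1" (the pictures are not rectified: a ray, as slopes to the right and down, at radius r is drawn at 1 + k1 r^2 times it, then the intrinsics apply), "R" (3x3) and "t" (3): a world point X has camera coordinates R X + t. Camera axes: x right, y down, z forward; pixel columns grow to the right and rows downward; lengths in m; the calibration is good to about 2 mm. A picture is of the moment at which its call begins: read the wrist's pose just before it. camera_params takes no time and is no camera call; for the wrist camera it gives the pose at the moment of the call.
- bot.sign_off(): hands the job in, once; it reports no verdict.
Trained networks look in the newest picture that a camera, given by its name, has taken for a name from the list of things; names that differ only in an ending like _2 or _b are one class to them, and where a whole thing is asked for, a point or a joint stands for the part that bears it (a point fixed in the world has none). Each returns a list of dicts, best first, with "score" (0 to 1); they miss things now and then, are a little off and sometimes report something else, mostly with a low value. They report only what shows in the picture. A call takes as long as a camera call.
- bot.boxes_of(camera, thing): "location" ([x, y, z] in m, in world coordinates, good to about 4 mm: the middle of the surface that is visible of it).
- bot.mark_of(camera, thing): "location" ([x, y, z] in m, in world coordinates, good to about 4 mm: a listed point, or the origin of a listed thing).
The state is a dict: "time": time; "joint_positions": joint angles; "dq": joint speeds; "tau": joint torques, N m; "eef_pos": TCP position; "eef_rot": TCP orientation; "ft_force": force on the tool from outside, world axes, zero at the start; "moment": the same for the moment, N m; "width": opening from 0.0 (shut) to 1.0 (fully open).
Only numpy, scipy, OpenCV 4.12 (cv2) and the standard library are available. Lean on these libraries where they do the work, as an engineer would, in place of code of your own. Each camera call takes 0.05 s, during which the arm holds its last target.

## Working session

There is one attempt and no reset: what is moved stays moved. The work goes in short steps, Python scripts to look and compute and a tool call to move; the robot and the scene stay as the last step left them, time stands still between calls to the robot, and variables do not carry over. Pictures are saved under pics/ and viewed, and the job is handed in when it is done.

Besides the shell and the picture viewer there is one more tool, called after ">>>" by a JSON object that holds its "api" and its "payload", one argument or row to a line. send_rows: Moves the arm, as the interface text tells. Its arguments: {"type":"object","properties":{"angular":{"type":"array"},"xyz":{"type":"array"},"hand":{"type":"array"},"squeeze":{"type":"number"}},"required":["angular","xyz","hand"]}

```bash
mkdir -p pics
python3 - <<'E'
from rig import bot
import cv2,numpy as np
print(bot.state())
for c in ["scene","top"]:
    im=bot.snapshot(c); cv2.imwrite(f"pics/{c}0.png",im[:,:,::-1])
    for t in ["organizer","thumb_opening","catch_top","tumbler","mug","oil_bottle"]:
        print(c,t,[(np.round(d["location"],4).tolist(),round(d["score"],2)) for d in bot.mark_of(c,t)[:2]])
print(bot.state()["time"])
E
```

```text
{'time': 0.0, 'joint_positions': array([-70.9897514 ,  26.83654492,  -0.66331178,  91.88136931,
         0.34498212,  61.38459109,  -3.22594492]), 'dq': array([ 0.02383372, -0.03637664, -0.01165804, -0.00758562,  0.0002969 ,
       -0.02938182, -0.1011708 ]), 'tau': array([ 6.36365767e-04, -5.20576859e+01, -1.21777694e-02, -2.43752110e+01,
       -5.65885997e-02,  1.72500842e-02,  1.60142508e-04]), 'eef_pos': array([0.23783323, 0.60433503, 0.2306309 ]), 'eef_rot': array([-1.79899804e+02,  8.76085883e-03,  1.58521443e+02]), 'ft_force': array([-0.78468451, -0.09119757,  0.16176133]), 'moment': array([ 0.01055345, -0.04816425, -0.02380179]), 'width': 1.0005414736323284}
scene organizer [([0.5819, -0.0287, 0.0002], 0.94)]
scene thumb_opening [([0.5899, -0.004, 0.1024], 0.66)]
scene catch_top [([0.5894, -0.0049, 0.1072], 0.66)]
scene tumbler [([0.657, 0.2132, 0.001], 0.6)]
scene mug [([0.5425, -0.2742, -0.0032], 0.62)]
scene oil_bottle [([0.7148, -0.1842, -0.0003], 0.8)]
top organizer [([0.5853, -0.0263, -0.0035], 0.61)]
top thumb_opening [([0.5892, -0.0016, 0.0981], 0.64)]
top catch_top [([0.588, -0.0002, 0.0983], 0.63)]
top tumbler [([0.6559, 0.2155, 0.0006], 0.64), ([0.7178, -0.1857, 0.0003], 0.27)]
top mug [([0.5442, -0.2717, 0.0008], 0.92)]
top oil_bottle [([0.5917, 0.4935, -0.0009], 0.39)]
0.7
```

View pics/scene0.png

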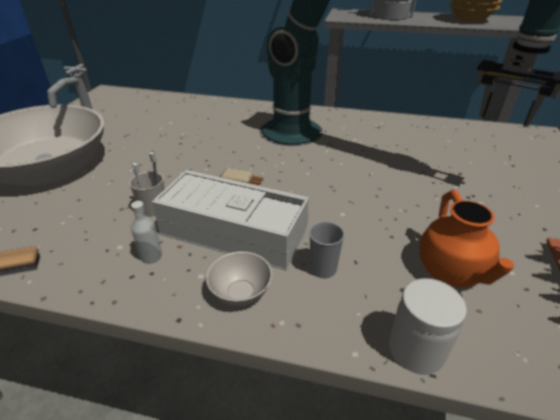

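View pics/top0.png

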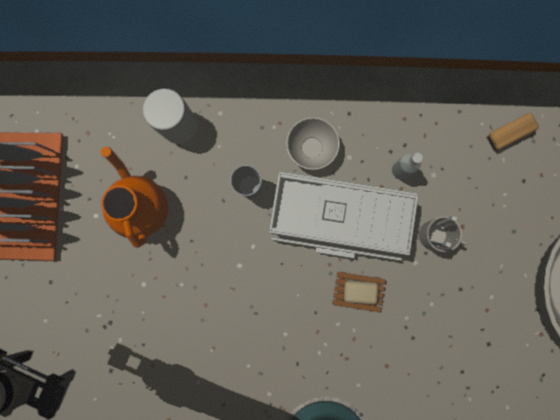

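The scene picture shows the white organizer at about (230,215) px, with the catch at (240,202). In the top picture it runs from (280,174) to (416,192), with the catch at (335,211) and the cover shut. Next I'll measure its yaw and centre.

```bash
cat > h.py <<'E'
import numpy as np,cv2
def unproj(p,uv,z):
    K=np.array(p["mtx"]);k1=p["k1"];R=np.array(p["R"]);t=np.array(p["t"]).ravel()
    n=cv2.undistortPoints(np.array(uv,float).reshape(-1,1,2),K,np.array([k1,0,0,0.])).reshape(-1,2)
    d=np.c_[n,np.ones(len(n))]@R; c=-R.T@t
    return c+d*((z-c[2])/d[:,2])[:,None]
def proj(p,X):
    return cv2.projectPoints(np.array(X,float).reshape(-1,1,3),cv2.Rodrigues(np.array(p["R"]))[0],np.array(p["t"],float),np.array(p["mtx"]),np.array([p["k1"],0,0,0.]))[0].reshape(-1,2)
def rect(c,yaw,hx,hy,z):
    a=np.radians(yaw);r=np.array([[np.cos(a),-np.sin(a)],[np.sin(a),np.cos(a)]])
    q=np.array([[-hx,-hy],[hx,-hy],[hx,hy],[-hx,hy]])@r.T+np.array(c)
    return np.c_[q,np.full(4,z)]
E
python3 - <<'E'
from h import *
from rig import bot
p=bot.camera_params("top")
im=cv2.imread("pics/top0.png")
print(unproj(p,[(280,174),(416,192),(335,211)],0.105))
for i,yaw in enumerate([-7]):
    a=np.radians(yaw)
    cen=np.array([.584,-.0265]); cat=cen+.022*np.array([-np.sin(a),np.cos(a)])
    S=5;x0,y0=255,160
    big=cv2.resize(im[y0:y0+115,x0:x0+160],None,fx=S,fy=S,interpolation=cv2.INTER_CUBIC)
    cv2.imwrite("pics/raw.png",big)
    for X in (rect(cen,yaw,.075,.17,.105),rect(cat,yaw,.024,.027,.099)):
        u=(proj(p,X)+.5-[x0,y0])*S
        cv2.polylines(big,[u.round().astype(int)],True,(0,0,255),1)
    cv2.imwrite("pics/ov.png",big); print(cat)
E
```

```text
[[ 0.67351658  0.1286972   0.105     ]
 [ 0.63813633 -0.19918926  0.105     ]
 [ 0.58746999 -0.00510368  0.105     ]]
[ 0.58668113 -0.00466398]
```

View pics/ov.png

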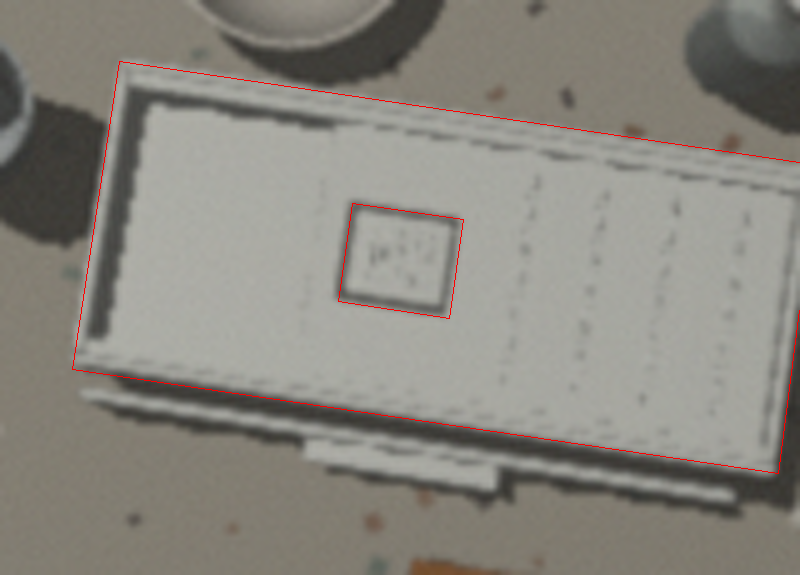

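The overlay fits to within about 2 mm: catch centre near (0.587, -0.005), yaw about -7.3°, track clear. I'll move above it with the fingers closing and the jaws along the organizer's y.

>>> {"api": "send_rows", "payload": {
  "angular": [
    [0,0,-0.02],
    [0,0,-0.04],
    [0,0,-0.07],
    [0,0,-0.1],
    [0,0,-0.13],
    [0,0,-0.16],
    [0,0,-0.19],
    [0,0,-0.22],
    [0,0,-0.25],
    [0,0,-0.25],
    [0,0,-0.25],
    [0,0,-0.25]
  ],
  "xyz": [
    [-12,-10,0],
    [-36,-29,0],
    [-66,-53,0],
    [-98,-78,0],
    [-130,-104,0],
    [-162,-130,0],
    [-194,-155,0],
    [-226,-181,0],
    [-258,-207,0],
    [-290,-232,0],
    [-322,-258,0],
    [-354,-284,0]
  ],
  "hand": [80,60,40,20,0,0,0,0,0,0,0,0],
  "squeeze": 20
}}

```text
time: 1.7
eef_pos: [0.4642, 0.2092, 0.232]
eef_rot: [180.0, 0.0, 172.9]
ft_force: [1.4, 0.8, -0.3]
width: 0.151
```

```bash
cat >> h.py <<'E'
def plan(bot,target,yaw):
    from scipy.spatial.transform import Rotation as Ro
    s=bot.state();R=Ro.from_euler("xyz",s["eef_rot"],degrees=True)
    T=Ro.from_euler("xyz",[180,0,yaw],degrees=True)
    print("t",s["time"],"pos",s["eef_pos"].round(4),"rot",s["eef_rot"].round(2),"F",s["ft_force"].round(2),"w",round(s["width"],3))
    print("d mm",(R.inv().apply(np.array(target)-s["eef_pos"])*1000).round(1),"rv",(R.inv()*T).as_rotvec().round(4))
E
python3 -c "
from h import *;from rig import bot
plan(bot,[.587,-.005,.19],172.7);print(bot.state()['joint_positions'])"
```

```text
t 1.7 pos [0.4642 0.2092 0.232 ] rot [1.7996e+02 4.0000e-02 1.7285e+02] F [ 1.36  0.83 -0.25] w 0.151
d mm [-148.5 -197.3   42. ] rv [0.0007 0.0007 0.0027]
[-34.4957786   12.96264099   7.47760221 111.79811383  -2.04615172
  55.30470042  56.81158464]
```

>>> {"api": "send_rows", "payload": {
  "angular": [
    [0,0,0],
    [0,0,0],
    [0,0,0],
    [0,0,0],
    [0,0,0],
    [0,0,0],
    [0,0,0],
    [0,0,0],
    [0,0,0],
    [0,0,0]
  ],
  "xyz": [
    [-20,-27,4],
    [-40,-53,10],
    [-60,-80,16],
    [-80,-106,22],
    [-100,-133,28],
    [-120,-159,34],
    [-138,-183,40],
    [-145,-194,42],
    [-147,-196,42],
    [-147,-196,42]
  ],
  "hand": [0,0,0,0,0,0,0,0,0,0]
}}

```text
time: 2.53
eef_pos: [0.5848, -0.0018, 0.1895]
eef_rot: [180.0, -0.0, 172.8]
ft_force: [-0.0, 0.6, -1.3]
width: 0.004
```

Run:
```python
from h import *;from rig import bot
plan(bot,[.587,-.005,.14],172.7)
p=bot.camera_params("wrist")
im=bot.snapshot("wrist")[:,:,::-1].copy()
for t in ["thumb_opening","catch_top"]:
    print(t,[(np.round(d["location"],4).tolist(),round(d["score"],2)) for d in bot.mark_of("wrist",t)[:2]])
cv2.imwrite("pics/w_raw.png",im)
yaw=-7.3
for X in (rect([.587,-.005],yaw,.024,.027,.099),rect([.587,-.005],yaw,.021,.024,.103)):
    cv2.polylines(im,[proj(p,X).round().astype(int)],True,(0,0,255),1)
cv2.imwrite("pics/w1.png",im)
```

```text
t 2.5333 pos [ 0.5848 -0.0018  0.1895] rot [ 1.7998e+02 -3.0000e-02  1.7278e+02] F [-0.    0.6  -1.26] w 0.004
d mm [-2.6 -2.9 49.5] rv [ 0.0003 -0.0005  0.0015]
thumb_opening []
catch_top [([0.5896, -0.0047, 0.1048], 0.55)]
```

View pics/w1.png

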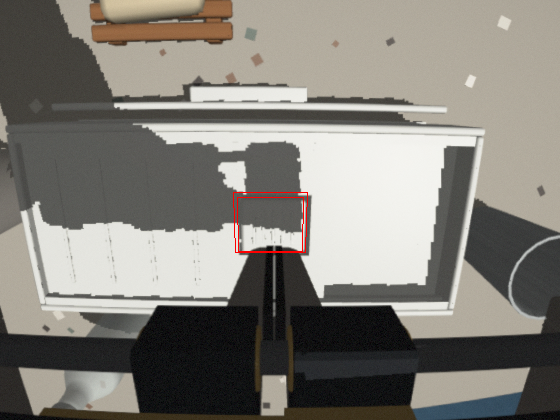

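The wrist picture shows the real opening spanning about (238-310, 195-255) px. That is about 3 px right of and below the overlay, so the centre is near (0.588, -0.003). I'll go down to just above the catch.

>>> {"api": "send_rows", "payload": {
  "angular": [
    [0,0,0],
    [0,0,0],
    [0,0,0],
    [0,0,0],
    [0,0,0],
    [0,0,0]
  ],
  "xyz": [
    [-2,0,12],
    [-3,-1,30],
    [-3,-1,48],
    [-3,-1,58],
    [-3,-1,63],
    [-3,-1,63]
  ],
  "hand": [0,0,0,0,0,0]
}}

```text
time: 3.18
eef_pos: [0.5869, -0.0025, 0.1253]
eef_rot: [-180.0, -0.1, 172.9]
ft_force: [0.2, -0.4, 0.6]
width: 0.003
```

Run:
```python
from h import *;from rig import bot
plan(bot,[.588,-.003,.1075],172.7)
im=bot.snapshot("wrist")[:,:,::-1].copy()
cv2.imwrite("pics/w2.png",im)
```

```text
t 3.1833 pos [ 0.5869 -0.0025  0.1253] rot [-1.7998e+02 -1.3000e-01  1.7290e+02] F [ 0.19 -0.38  0.59] w 0.003
d mm [-1.2 -0.3 17.8] rv [-0.0003 -0.0023  0.0035]
```

View pics/w2.png

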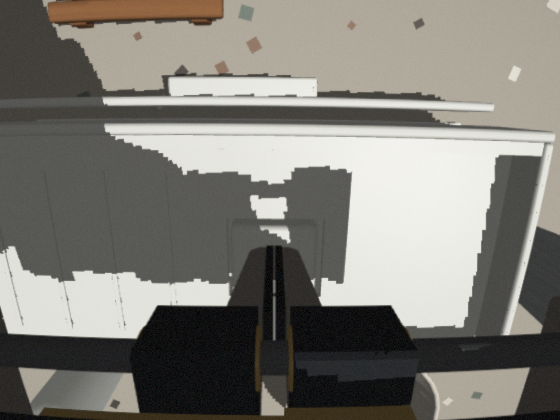

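The tip at (274,250) px is centred over the opening at (230-323). Now I'll press.

>>> {"api": "send_rows", "payload": {
  "angular": [
    [0,0,0],
    [0,0,0],
    [0,0,0],
    [0,0,0],
    [0,0,0],
    [0,0,0],
    [0,0,0],
    [0,0,0]
  ],
  "xyz": [
    [0,0,3],
    [-1,0,6],
    [-1,0,9],
    [-1,0,12],
    [-1,0,15],
    [-1,0,18],
    [-1,0,18],
    [-1,0,18]
  ],
  "hand": [0,0,0,0,0,0,0,0]
}}

```text
time: 3.9
eef_pos: [0.5896, -0.0032, 0.1095]
eef_rot: [180.0, 0.1, 172.8]
ft_force: [-0.7, -0.3, 7.7]
width: 0.006
```

```bash
python3 -c "
from h import *;from rig import bot
plan(bot,[.588,-.003,.1065],172.7)"
```

```text
t 3.9 pos [ 0.5896 -0.0032  0.1095] rot [1.7997e+02 1.1000e-01 1.7284e+02] F [-0.69 -0.29  7.71] w 0.006
d mm [1.6 0.  3. ] rv [0.0006 0.0018 0.0024]
```

>>> {"api": "send_rows", "payload": {
  "angular": [
    [0,0,0],
    [0,0,0],
    [0,0,0],
    [0,0,0]
  ],
  "xyz": [
    [0,0,1],
    [0,0,2],
    [0,0,3],
    [0,0,3]
  ],
  "hand": [0,0,0,0]
}}

```text
time: 4.23
eef_pos: [0.5896, -0.0032, 0.1066]
eef_rot: [180.0, 0.1, 172.8]
ft_force: [-1.0, 0.1, 7.8]
width: 0.007
```

```bash
python3 -c "
from h import *;from rig import bot
plan(bot,[.588,-.003,.1065],172.7)"
```

```text
t 4.2333 pos [ 0.5896 -0.0032  0.1066] rot [1.7996e+02 1.1000e-01 1.7284e+02] F [-1.04  0.1   7.77] w 0.007
d mm [1.6 0.  0.1] rv [0.0007 0.002  0.0025]
```

Pressed about 13.4 mm with 7.8 N on the tip. Now I'll push along +y (tool +y), keeping the depth.

>>> {"api": "send_rows", "payload": {
  "angular": [
    [0,0,0],
    [0,0,0],
    [0,0,0],
    [0,0,0],
    [0,0,0],
    [0,0,0],
    [0,0,0],
    [0,0,0],
    [0,0,0],
    [0,0,0],
    [0,0,0],
    [0,0,0]
  ],
  "xyz": [
    [0,2,0],
    [0,5,0],
    [0,8,0],
    [0,11,0],
    [0,14,0],
    [0,17,0],
    [0,20,0],
    [0,23,0],
    [0,26,0],
    [0,29,0],
    [0,32,0],
    [0,35,0]
  ],
  "hand": [0,0,0,0,0,0,0,0,0,0,0,0]
}}

```text
time: 5.23
eef_pos: [0.5941, 0.0274, 0.1068]
eef_rot: [-179.8, 0.2, 172.7]
ft_force: [-1.2, -7.9, 7.6]
width: 0.006
```

Run:
```python
from h import *;from rig import bot
plan(bot,[.588,-.003,.1065],172.7)
im=bot.snapshot("wrist")[:,:,::-1].copy()
cv2.imwrite("pics/w3.png",im)
```

```text
t 5.2333 pos [0.5941 0.0274 0.1068] rot [-1.7978e+02  1.7000e-01  1.7270e+02] F [-1.24 -7.87  7.56] w 0.006
d mm [  2.2 -30.9   0.5] rv [-0.0038  0.0029 -0.0001]
```

View pics/w3.png

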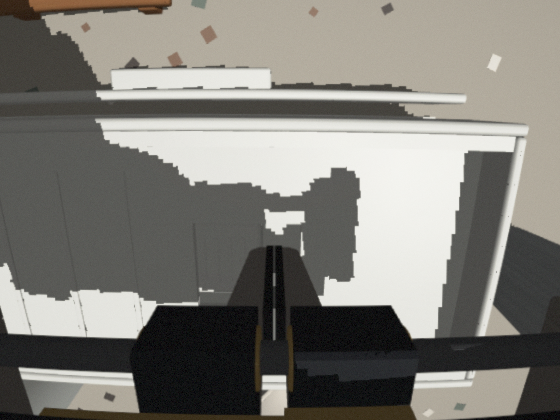

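The picture shows the opening's left edge moved from 230 to 193 px and the tip at the +y edge (~285). So the cover is moving (about 10 mm) and already overlaps the catch, which is still down (7.6 N). I'll keep pushing.

>>> {"api": "send_rows", "payload": {
  "angular": [
    [0,0,0],
    [0,0,0],
    [0,0,0],
    [0,0,0],
    [0,0,0],
    [0,0,0],
    [0,0,0],
    [0,0,0],
    [0,0,0],
    [0,0,0],
    [0,0,0],
    [0,0,0]
  ],
  "xyz": [
    [0,4,0],
    [0,8,0],
    [0,12,0],
    [0,16,0],
    [0,21,0],
    [0,26,0],
    [0,31,0],
    [0,36,0],
    [0,41,0],
    [0,46,0],
    [0,51,0],
    [0,56,0]
  ],
  "hand": [0,0,0,0,0,0,0,0,0,0,0,0]
}}

```text
time: 6.28
eef_pos: [0.6017, 0.0843, 0.1064]
eef_rot: [-179.9, 0.2, 172.7]
ft_force: [1.5, -5.4, 4.1]
width: 0.001
```

Run:
```python
from h import *;from rig import bot
plan(bot,[.588,-.003,.1065],172.7)
im=bot.snapshot("wrist")[:,:,::-1].copy()
cv2.imwrite("pics/w4.png",im)
```

```text
t 6.2833 pos [0.6017 0.0843 0.1064] rot [-179.87    0.2   172.72] F [ 1.54 -5.4   4.06] w 0.001
d mm [  2.5 -88.3   0.1] rv [-0.0023  0.0036  0.0004]
```

View pics/w4.png

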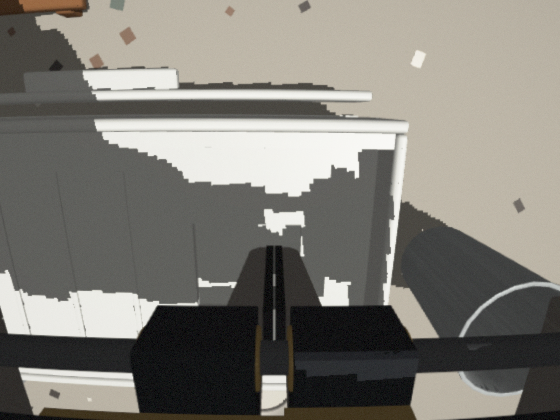

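The opening is still tight against the finger, with its left edge at 195 px, and the cover's +y end is at about 350-365. The cover has moved roughly 67 mm and the tumbler at right is clear. I'll push the rest gently.

>>> {"api": "send_rows", "payload": {
  "angular": [
    [0,0,0],
    [0,0,0],
    [0,0,0],
    [0,0,0],
    [0,0,0],
    [0,0,0],
    [0,0,0],
    [0,0,0],
    [0,0,0],
    [0,0,0]
  ],
  "xyz": [
    [0,5,0],
    [0,10,0],
    [0,15,0],
    [0,19,0],
    [0,23,0],
    [0,26,0],
    [0,28,0],
    [0,30,0],
    [0,32,0],
    [0,32,0]
  ],
  "hand": [0,0,0,0,0,0,0,0,0,0]
}}

```text
time: 7.17
eef_pos: [0.6053, 0.1118, 0.1063]
eef_rot: [-179.6, 0.1, 172.6]
ft_force: [-0.4, -13.2, 7.4]
width: 0.007
```

Run:
```python
from h import *;from rig import bot
plan(bot,[.588,-.003,.1065],172.7)
im=bot.snapshot("wrist")[:,:,::-1].copy()
cv2.imwrite("pics/w5.png",im)
```

```text
t 7.1667 pos [0.6053 0.1118 0.1063] rot [-1.7959e+02  1.4000e-01  1.7261e+02] F [ -0.4  -13.16   7.36] w 0.007
d mm [   2.4 -116.1    0.6] rv [-0.0071  0.0024 -0.0016]
```

View pics/w5.png

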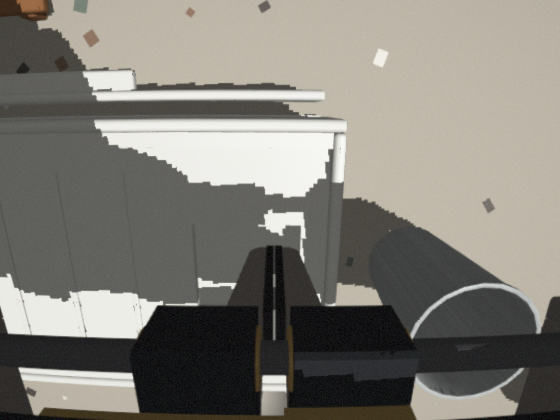

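The picture shows the cover's +y end up against the end wall (~328 px), and the force has risen to 13 N, so it's likely at the stop. I'll nudge further to confirm.

>>> {"api": "send_rows", "payload": {
  "angular": [
    [0,0,0],
    [0,0,0],
    [0,0,0],
    [0,0,0],
    [0,0,0]
  ],
  "xyz": [
    [0,1,0],
    [0,2,0],
    [0,3,0],
    [0,3,0],
    [0,3,0]
  ],
  "hand": [0,0,0,0,0]
}}

```text
time: 7.63
eef_pos: [0.6053, 0.1119, 0.1063]
eef_rot: [-179.4, 0.1, 172.5]
ft_force: [-1.5, -18.0, 9.3]
width: 0.005
```

Run:
```python
from h import *;from rig import bot
plan(bot,[.588,-.003,.1065],172.7)
```

```text
t 7.6333 pos [0.6053 0.1119 0.1063] rot [-1.7942e+02  8.0000e-02  1.7250e+02] F [ -1.54 -17.97   9.29] w 0.005
d mm [   2.1 -116.2    1. ] rv [-0.0101  0.0015 -0.0035]
```

Hard stop: no motion at 18 N. I'll back off from the edge, then lift straight up.

>>> {"api": "send_rows", "payload": {
  "angular": [
    [0,0,0],
    [0,0,0],
    [0,0,0],
    [0,0,0],
    [0,0,0],
    [0,0,0],
    [0,0,0],
    [0,0,0],
    [0,0,0],
    [0,0,0]
  ],
  "xyz": [
    [0,-5,0],
    [0,-10,0],
    [0,-15,0],
    [0,-17,0],
    [0,-17,-10],
    [0,-17,-35],
    [0,-17,-65],
    [0,-17,-100],
    [0,-17,-125],
    [0,-17,-125]
  ],
  "hand": [0,0,0,0,0,0,0,0,0,0]
}}

```text
time: 8.47
eef_pos: [0.6054, 0.1063, 0.2374]
eef_rot: [179.7, 0.6, 172.9]
ft_force: [1.4, 0.4, -0.6]
width: 0.005
```

Run:
```python
from h import *;from rig import bot
plan(bot,[.588,-.003,.1065],172.7)
for c in ["wrist","top","scene"]:
    im=bot.snapshot(c)[:,:,::-1]
    cv2.imwrite(f"pics/{c}6.png",im)
    for t in ["thumb_opening","catch_top"]:
        print(c,t,[(np.round(d["location"],4).tolist(),round(d["score"],2)) for d in bot.mark_of(c,t)[:2]])
```

```text
t 8.4667 pos [0.6054 0.1063 0.2374] rot [179.74   0.56 172.91] F [ 1.44  0.36 -0.58] w 0.005
d mm [   5.  -111.2  130.3] rv [0.0046 0.0097 0.0036]
wrist thumb_opening [([0.6611, 0.2132, 0.0027], 0.63)]
wrist catch_top []
top thumb_opening []
top catch_top []
scene thumb_opening [([0.6, 0.0947, 0.1018], 0.81)]
scene catch_top [([0.5918, 0.4895, 0.0027], 0.37)]
```

View pics/wrist6.png

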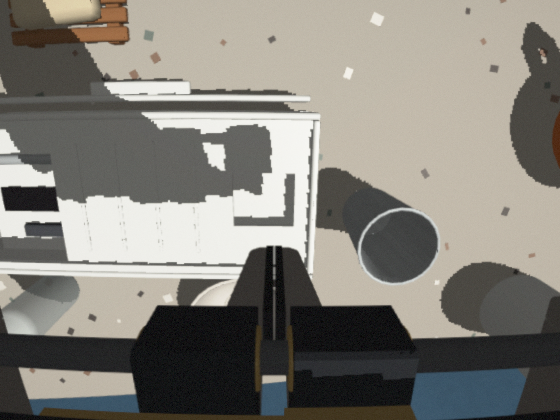

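View pics/scene6.png

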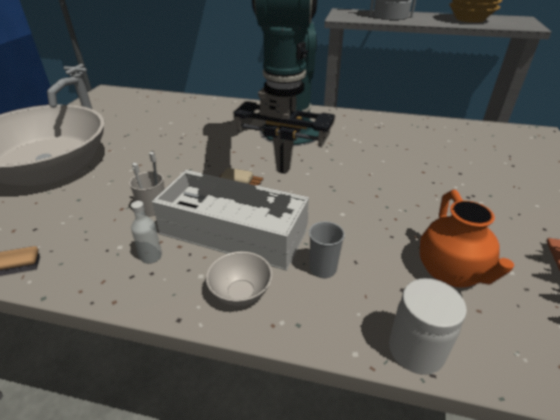

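The wrist picture shows the compartment open on the left with the razor visible at (30,195) px, and the cover against the +y end wall (~310 px). The opening is at (232-297, 160-225). I'll move the hand clear and check the cover's travel from the top camera.

>>> {"api": "send_rows", "payload": {
  "angular": [
    [0,0,0],
    [0,0,0],
    [0,0,0],
    [0,0,0],
    [0,0,0],
    [0,0,0],
    [0,0,0],
    [0,0,0],
    [0,0,0],
    [0,0,0]
  ],
  "xyz": [
    [0,20,-10],
    [0,45,-20],
    [0,75,-20],
    [0,105,-20],
    [0,135,-20],
    [0,165,-20],
    [0,195,-20],
    [0,215,-20],
    [0,225,-20],
    [0,225,-20]
  ],
  "hand": [0,0,0,0,0,0,0,0,0,0]
}}

```text
time: 9.75
eef_pos: [0.6294, 0.3309, 0.2493]
eef_rot: [180.0, -0.1, 173.1]
ft_force: [-0.6, -1.0, -0.7]
width: 0.003
```

Run:
```python
from h import *;from rig import bot
plan(bot,[.588,-.003,.1065],172.7)
p=bot.camera_params("top")
im=bot.snapshot("top")[:,:,::-1].copy()
print([(np.round(d["location"],4).tolist(),round(d["score"],2)) for d in bot.mark_of("top","thumb_opening")[:2]])
cv2.imwrite("pics/top7.png",im)
yaw=-7.3;a=np.radians(yaw);u=np.array([-np.sin(a),np.cos(a)])
S=5;x0,y0=255,160
big=cv2.resize(im[y0:y0+115,x0:x0+160],None,fx=S,fy=S,interpolation=cv2.INTER_CUBIC)
for d,col in((.102,(0,0,255)),):
    c=np.array([.588,-.003])+d*u
    for X in (rect(c,yaw,.024,.027,.099),rect(c-.073*u,yaw,.067,.113,.099)):
        cv2.polylines(big,[((proj(p,X)+.5-[x0,y0])*S).round().astype(int)],True,col,1)
cv2.imwrite("pics/ov7.png",big)
```

```text
t 9.75 pos [0.6294 0.3309 0.2493] rot [ 1.8000e+02 -9.0000e-02  1.7306e+02] F [-0.56 -0.99 -0.72] w 0.003
d mm [   0.5 -336.5  142.8] rv [ 0.     -0.0015  0.0063]
[([0.604, 0.0996, 0.0991], 0.93)]
```

View pics/ov7.png

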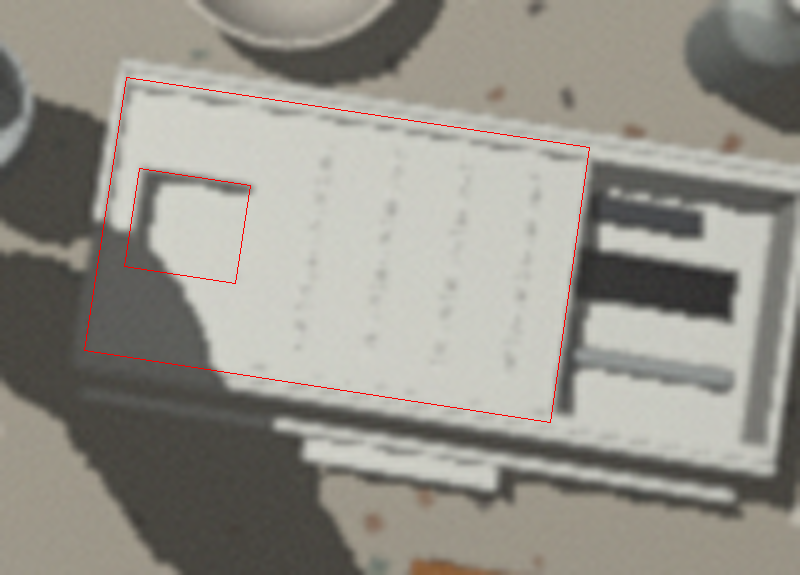

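View pics/top7.png

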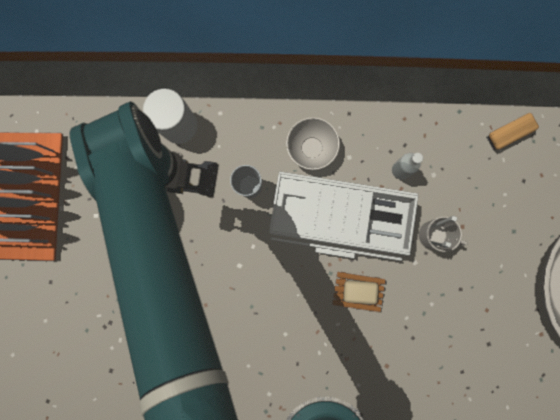

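The top picture shows the cover in the fully-open outline: its -y edge coincides and its +y end is at the end wall. The razor is exposed and the tumbler, soap, bowl, bottle and drawer haven't moved. The hand is clear, so I'm handing in.

```bash
python3 -c "
from rig import bot
print(bot.sign_off(), bot.state()['time'])"
```

```text
the job is handed in; nothing more can be done
the job is handed in; nothing more can be done
```

The cover is fully open, the razor is exposed and the hand is clear. The job was handed in at about 10 s of the 38 s allowed.

**What I did:** With the fingers closed, I pressed the catch down about 13.4 mm (about 7.8 N). Keeping it down, I pushed the cover along +y to its stop, then backed the tip off its edge, lifted it out and moved the hand away.

**Last checks:**
- **Stop:** the cover did not move when the push rose from 13 to 18 N.
- **Travel:** the top picture agrees with the 102 mm outline. The cover's -y edge coincides with it, but the opening sits about 3 mm off, which I put down mostly to my estimate of its start position. The networks put the opening at (0.604, 0.100) from the top camera and (0.600, 0.095) from the scene camera; about (0.601, 0.098) is expected when fully open.
- **Surroundings:** the tumbler, mug, bowl, bottle, soap and drawer look unmoved, and the force reading is near zero. The arm hides the bodna in the last top picture; it looked unmoved in the scene picture taken before the final move.
- **Failed detections:** some network calls on `thumb_opening` and `catch_top` found nothing or something else (such as the tumbler), so I went by the pictures there.

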